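# Clamp the blank and index the drill-jig sled

### The job

Get the wooden blank on the drill jig's sled ready for boring: close the sled's sliding jaw squarely, without cocking it, until the blank is firmly pinched flat against the fence, then push the sled by its knob along the rails to the next station, where the spring plunger drops into the first notch of the index bar and holds it. Leave the glasses and the finished blanks where they are.

Things in the scene. Friction and masses are not known exactly. Their poses are not given: they have to be found in the camera images.
- jig: Drill jig fixed on the bench: plywood board 480 x 280 x 18 mm with two round rails. Origin at bench height (z = 0) under the middle of the rail centreline. x runs along the rails in the sled's direction of travel, y across them from the index bar (y = -95 mm) to the jaw's side (nearer the robot), z up. Board: x -240 to 240, y -160 to 120 mm. The sled starts at the -x end.
- bush (a point): Lower end of the drill bush in the steel guide arm fixed on the jig, 110 mm above the bench at jig x = 10 mm, y = 0: it just clears the blank. The arm, 26 mm wide, reaches over the rails from its post on the index bar's side (y = -150 to 15 mm) and is 144 mm high with the bush. Keep the gripper clear of it.
- handle (a point): Grip centre (88 mm above the bench) of the upright round black knob at the sled's trailing end: 28 mm across, waist 24 mm, from 62 to 110 mm above the bench; free but for the blank, 20 mm ahead. Axes as the jig's. The sled (bed 195 x 170 mm, top at 62 mm) runs only along jig x, starts with this point at x = -210 to -185 mm, y = 0, drags with about 4 N and stays where left.
- plunger (a joint): Drop of the sled's ball-nosed spring plunger (85 mm ahead of the knob, y = -95 mm), m: about 0.0005 riding on the index bar, 0.006 seated in a notch. V notches 16 mm wide, 8 mm deep. The first takes it with the knob somewhere in jig x = -150 to -90 mm (the bar is reset for each batch), the second 80 mm on: too far. Climbing out takes 11 to 14 N; let go within 5 mm of a notch, the sled is drawn in.
- jaw (a joint): Travel of the sliding jaw across the sled, m; grows as it closes towards the fence (towards -y of the jig). Starts at 0 to 0.015; about 0.038 when its face meets the blank lying square against the fence. Its face sits on a rubber cushion (3 N per mm, 4 mm of give) that is then squeezed another 1 to 2 mm to pinch it. The jaw drags with about 5 N and stays where it is left.
- jaw_back (a point): Centre of the flat back of the jaw's steel body, where it is pushed: face 44 mm wide, 72 to 104 mm above the bench; this point at 88 mm, 100 mm ahead of the knob. The jaw is 40 mm thick from here to its wooden face on the blank, which is 70 mm wide. Axes as the jig's: y points out of this face, away from the blank. Behind it the space is free above the bed.
- jaw_head: The same jaw: origin on its swivel axis, 19 mm inside the back, 62 mm above the bench. If pushed more than about 10 mm off the middle of its back it cocks (turns about the vertical) on its guide; square when its x axis is parallel to the jig's x axis.
- blank: The undrilled wooden bar on the sled, 130 x 44 x 44 mm, 0.15 to 0.25 kg, loose between jaw and fence, its long side (x axis) roughly along the rails; origin at the centre of its underside, 62 mm above the bench. The fence is a straight wooden strip on the sled with its face at jig y = -30 mm, so the blank's origin is at y = -8 mm when it lies flat against it.
- done_a: Finished blank with three holes, 130 x 44 x 44 mm, lying on the bench behind the sled's end of the jig; not to be disturbed. Origin at the centre of its underside.
- done_b: Second finished blank, as done_a.
- coupe_a: Coupe glass of clear plastic, 96 mm wide, 140 mm high, standing with two others on a round brass tray 260 mm wide; must stay standing. Origin at the centre of its foot.
- coupe_b: Second coupe glass.
- coupe_c: Third coupe glass.
Mind the look-alikes: they are no part of the job. What is shaped like the blank but blue or green is not meant.

How it is judged:
On the way, in this order (a step that is already met when the one before it is completed fails the run):
1. the jaw pinches the blank square against the fence, before the sled reaches its station (contact force between jaw_head and blank above 1 N and y of blank in the frame of handle below -0.006 m and angle between the x axis of blank and the x axis of jig, either way round below 0.03 rad), for 0.2 s.
2. the sled stands at the next station, its plunger in the first notch (value of joint plunger above 0.0042 m and x of handle in the frame of jig between -0.162 and -0.08 m), for 0.2 s.
At the end, for the whole second after the job is handed in: The plunger is seated in the first notch (dropped more than 4.2 mm, with the knob between x = -162 and -80 mm in the jig); the blank lies on the sled flat against the fence (within 2 mm and 0.03 rad), pinched by the jaw with more than 1 N, the jaw square within 0.05 rad; all at rest (all of step 1 and all of step 2 and angle between the x axis of jaw_head and the x axis of jig, either way round below 0.05 rad and linear speed of blank below 0.01 m/s); the robot touches nothing.
It fails at once if the jaw cocks by more than 0.09 rad (angle between the x axis of jaw_head and the x axis of jig, either way round above 0.09 rad).
It fails at once if a glass is tipped or shifted by more than 30 mm (distance of any of coupe_a, coupe_b, coupe_c from where it was at the start of the episode above 0.03 m or angle between any of coupe_a, coupe_b, coupe_c's own z axis and vertical above 0.4 rad).
It fails at once if a finished blank is shifted by more than 30 mm (distance of any of done_a, done_b from where it was at the start of the episode above 0.03 m).
It also fails if it takes over 67 s, if anything falls off the work surface, if the arm or the gripper's body presses on something with over 40 N, if the wrist force passes 120 N, or if a joint passes its speed limit or range.

### The arm

A 6-joint arm with a two-finger parallel gripper is mounted at the origin on the work surface. World frame = base frame: x ahead of the robot, y to its left, z up, the work surface at z = 0. Lengths are in m, angles in rad, forces in N, time in s.
With the tool pointing down it reaches from about 0.2 to 0.875 m from the base axis. Payload 3.4 kg.
Tool frame: the origin (TCP) lies between the finger pads; the fingertips stand 25 mm ahead of it and the grasp point (between the pads) lies 6 mm ahead of it (r.nose_length is the z of the fingertips in the tool frame, in m); z points along the fingers, y is the line along which they close (so a half turn about z gives the same grasp; the last joint's range is limited). The gripper opens to 94 mm and grips with 3 to 60 N. Pads are 16 mm wide; open, the fingers measure 119 mm over their backs; the gripper's body (75 mm by 177 mm) begins 78 mm behind the grasp point.
Start: joints at [1.134, 0.276, 1.505, -0, 1.361, -0.121], TCP at [0.179, 0.547, 0.208] pointing down, gripper open.
Joint ranges: [-2.89, 2.89], [-0.75, 2.08], [0.22, 2.7], [-1.18, 4.32], [0.11, 2.71], [-2.7, 2.7]. Speed limits (rad/s): [2.57, 2.57, 3.14, 3.14, 3.14, 3.14].

### API

Orientations are given as a unit quaternion [w, x, y, z].
In Python, from plant import r, gripper_to, inverse_kinematics, vision, models, telemetry gives the robot as it stands. Calls block until the motion is done:
- r.move_to(position, orientation): joint-space move of the TCP to a pose.
- r.move_l(position, rot=None, vel=0.15, guard=None): straight line of the TCP; rot=None keeps the orientation; vel is the mean speed in m/s. With guard (N) it stops when the force on the tool has changed by that much, and returns True; else False.
- r.movej(angles): joint-space move.
- gripper_to(opening, f_grip=None): finger opening in m; f_grip is the grip in N (None keeps the last); returns when the fingers have stopped.
- r.hold(seconds).
- inverse_kinematics(position, orientation): joint angles nearest the present ones, or None.
- vision.snapshot(name): name is "scene" or "top"; returns the picture (400x640x3 uint8, red, green, blue); there is no depth.
- vision.get_calibration(name): a dict with "fx", "fy", "cx", "cy" (pixels), "D" ([k1, k2, p1, p2, k3] as OpenCV has them; the pictures are not rectified), "position" and "orientation" of the camera in the world. Camera axes: x right, y down, z forward; pixel columns grow to the right and rows downward; lengths in m; the calibration is good to about 2 mm. A picture is of the moment at which its call begins. get_calibration takes no time and is no camera call.
A pose or a line that the arm cannot do raises r.PlanningError and nothing moves.
- r.sign_off(): hands the job in; it is judged then, once.
Trained networks look in the newest picture that a camera, given by its name, has taken for a name from the list of things; names that differ only in an ending like _2 or _b are one class to them, and where a whole thing is asked for, a point or a joint stands for the part that bears it (a point fixed in the world has none). Each returns a list of dicts, best first, with "score" (0 to 1); they miss things now and then, are a little off and sometimes report something else, mostly with a low value. They report only what shows in the picture. A call takes as long as a camera call. They do not tell look-alikes from the thing itself.
- models.boxes_of(thing, camera): "at" ([x, y, z] in m, in world coordinates, good to about 4 mm: the middle of the surface that is visible of it).
- models.regions_of(thing, camera): "pixels" (400x640 bool, what is visible of it).
- models.mark_of(thing, camera): "at" ([x, y, z] in m, in world coordinates, good to about 4 mm: a listed point, or the origin of a listed thing).
Readings, each from a call of its own:
- telemetry.current_t(): time.
- telemetry.current_joints(): joint angles.
- telemetry.current_dq(): joint speeds.
- telemetry.current_joint_efforts(): joint torques, N m.
- telemetry.current_ee_pos(): TCP position.
- telemetry.current_tool_rot(): TCP orientation.
- telemetry.current_wrist_force(): force on the tool from outside, world axes, zero at the start.
- telemetry.current_torque(): the same for the moment, N m.
- telemetry.current_opening(): finger opening in m.
- telemetry.current_finger_force(): force on a finger pad.
Only numpy, scipy, OpenCV 4.12 (cv2) and the standard library are available. Lean on these libraries where they do the work, as an engineer would, in place of code of your own. Each camera call takes 0.05 s, during which the arm holds its last target. There are 200 camera calls.

## Working session

There is one attempt and no reset: what is moved stays moved. The work goes in short steps, each a Python script; the robot and the scene stay as the last script left them, time stands still between calls to the robot, and variables do not carry over. Pictures are saved under pics/ and viewed, at most 10 in all, crops included, and the job is handed in when it is done.

```bash
mkdir -p pics; ls; python3 - <<'E'
from plant import *
import cv2
for c in("scene","top"):
    cv2.imwrite(f"pics/{c}0.png",vision.snapshot(c)[:,:,::-1])
    k=vision.get_calibration(c);print(c,k)
    for t in("jig","handle","jaw_back","jaw_head","blank","bush","done_a","coupe_a"):
        print(t,[(d["score"].__round__(2),[round(float(v),3) for v in d["at"]]) for d in models.mark_of(t,c)])
print(telemetry.current_t())
E
```

```text
pics
scene {'fx': 406.8844565268807, 'fy': 406.8844565268807, 'cx': 321.45837493693847, 'cy': 204.57949845464663, 'D': array([-0.02742733,  0.        ,  0.        ,  0.        ,  0.        ]), 'position': array([1.23648927, 0.20937006, 0.93801599]), 'orientation': array([-0.20824573,  0.57824423,  0.74333958, -0.2640333 ])}
jig [(0.69, [0.587, 0.013, 0.003])]
handle [(0.85, [0.566, -0.173, 0.09])]
jaw_back [(0.86, [0.491, -0.066, 0.089]), (0.24, [0.623, 0.494, 0.007])]
jaw_head [(0.9, [0.506, -0.069, 0.062]), (0.56, [0.492, -0.064, 0.09])]
blank [(0.85, [0.574, -0.074, 0.061]), (0.8, [0.303, -0.362, 0.003]), (0.74, [0.842, -0.087, -0.003])]
bush [(0.66, [0.584, 0.021, 0.111])]
done_a [(0.85, [0.575, -0.34, -0.003]), (0.7, [0.458, -0.328, -0.003]), (0.36, [0.564, -0.174, 0.091])]
coupe_a [(0.93, [0.621, 0.494, 0.006]), (0.64, [0.517, 0.5, 0.008]), (0.61, [0.571, 0.408, 0.006])]
top {'fx': 394.6664417541667, 'fy': 394.6664417541667, 'cx': 322.12434152878245, 'cy': 202.9149614760705, 'D': array([-0.09163208,  0.        ,  0.        ,  0.        ,  0.        ]), 'position': array([0.30712826, 0.07544073, 1.22089211]), 'orientation': array([ 0.08600898, -0.66977268,  0.73217821, -0.08900606])}
jig [(0.8, [0.584, 0.013, -0.003])]
handle [(0.68, [0.565, -0.176, 0.086]), (0.19, [0.514, -0.065, 0.06])]
jaw_back [(0.7, [0.494, -0.071, 0.082])]
jaw_head [(0.73, [0.511, -0.068, 0.06])]
blank [(0.77, [0.571, -0.08, 0.059]), (0.75, [0.846, -0.092, 0.001]), (0.74, [0.299, -0.361, 0.001])]
bush [(0.89, [0.586, 0.025, 0.111])]
done_a [(0.95, [0.575, -0.338, -0.004]), (0.87, [0.455, -0.331, 0.002]), (0.63, [0.621, 0.498, -0.0])]
coupe_a [(0.71, [0.57, 0.405, 0.002]), (0.64, [0.515, 0.492, 0.007]), (0.64, [0.622, 0.497, 0.003])]
0.9
```

View pics/scene0.png

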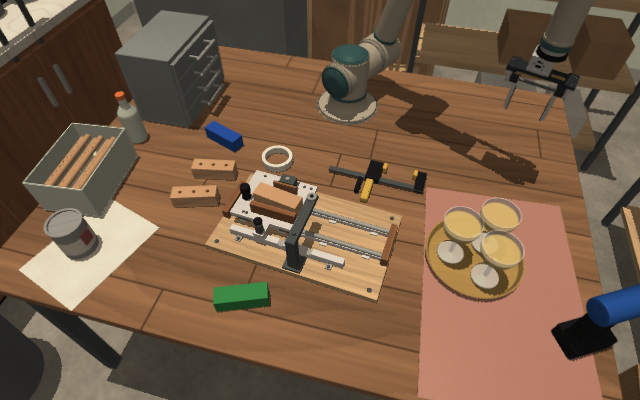

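View pics/top0.png

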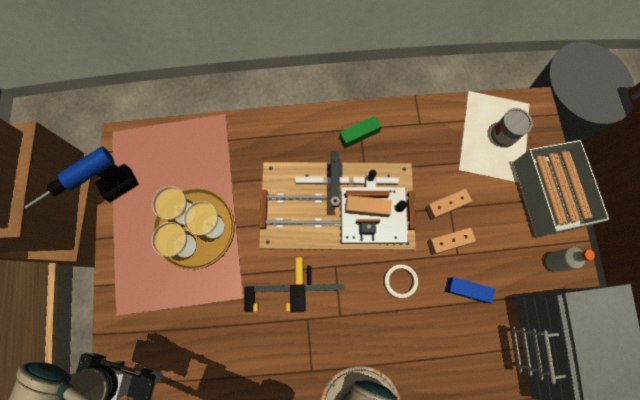

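The scene view shows the sled at about (275,195) with the loose blank between jaw (288,183) and fence. The knob is at (245,188) and the guide arm at (297,240). In the top view the knob is at (400,206), the jaw at (368,228) and the blank at (369,205).

Blank candidates in the top view:
- Wood bar on the sled (369,205)
- Green bar (360,131)
- Blue bar (471,290)
- Drilled bars (450,203) and (452,240)

Only the undrilled wooden one on the sled fits. Of the two black knobs, (371,175) is the plunger's, by the index bar, and (400,206) is the sled's trailing-end knob. I'll confirm with an enlarged, rectified crop, which also gives the yaw.

```bash
cat > h.py <<'E'
import numpy as np, cv2
from scipy.spatial.transform import Rotation as R
from plant import *
def rectify(c,z,x0,x1,y0,y1,s):  # top-down map: col = (y1-y)*s, row=(x1-x)*s
    k=vision.get_calibration(c); q=k["orientation"]; Rc=R.from_quat(np.r_[q[1:],q[0]]).as_matrix()
    v,u=np.mgrid[0:int((x1-x0)*s),0:int((y1-y0)*s)]
    P=np.stack([x1-v/s,y1-u/s,np.full(u.shape,z)],-1).reshape(-1,3)
    K=np.array([[k["fx"],0,k["cx"]],[0,k["fy"],k["cy"]],[0,0,1]])
    p,_=cv2.projectPoints(P,Rc.T,-Rc.T@k["position"],K,k["D"])
    m=p.reshape(u.shape+(2,)).astype(np.float32)
    return cv2.remap(vision.snapshot(c),m[...,0],m[...,1],cv2.INTER_CUBIC)[:,:,::-1]
E
python3 - <<'E'
from h import *
cv2.imwrite("pics/rt.png",rectify("top",0.018,.42,.78,-.26,.28,1450))
cv2.imwrite("pics/rt2.png",rectify("top",0.088,.45,.68,-.23,.07,2500))
E
```

```text
(no output)
```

View pics/rt.png

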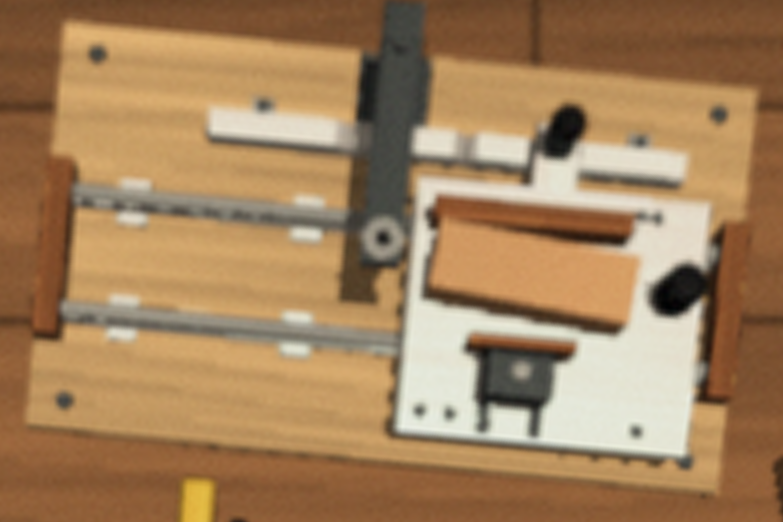

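View pics/rt2.png

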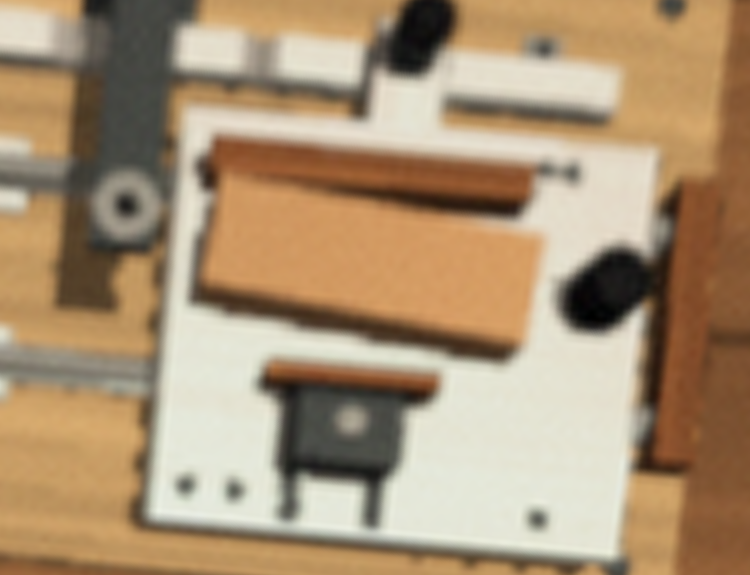

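Confirmed: the crop shows the plain wooden blank lying cocked between the fence and the jaw (back at (343,470)), with the knob at (605,290) at the trailing end. The board corners give a jig yaw of 0.099 rad and an origin of about (0.5835, 0.0122). Next I move in behind the jaw.

```bash
cat >> h.py <<'E'
A=0.099; O=np.array([.5835,.0122]); JX=np.array([np.sin(A),np.cos(A),0]); JY=np.array([-np.cos(A),np.sin(A),0])
def W(x,y,z): return np.r_[O,0]+x*JX+y*JY+np.array([0,0,z])
def J(p): d=np.asarray(p)-np.r_[O,0]; return np.round([d@JX,d@JY,d[2]],4)
def quat(y):
    z=np.array([0,0,-1.]); q=R.from_matrix(np.stack([np.cross(y,z),y,z],1)).as_quat(); return np.r_[q[3],q[:3]]
def pick(p,y):  # of the two equivalent grasps the one nearer the present joints
    j0=np.array(telemetry.current_joints()); c=[(s,inverse_kinematics(p,quat(s*y))) for s in(1,-1)]
    c=[(np.abs(np.array(j)-j0).max(),s) for s,j in c if j is not None]; print(c); return quat(min(c)[1]*y)
def F(): f=np.array(telemetry.current_wrist_force()); return np.round([f@JX,f@JY,f[2]],2)
E
python3 - <<'E'
from h import *
gripper_to(.010)
p=W(-.0878,.125,.25); q=pick(p,JX); r.move_to(p,q)
r.move_l(W(-.0878,.125,.105),vel=.12)
r.hold(.3); f0=F(); print(f0,telemetry.current_opening())
print(r.move_l(W(-.0878,.085,.105),vel=.03,guard=3),J(telemetry.current_ee_pos()),F()-f0)
print(telemetry.current_t())
cv2.imwrite("pics/a.png",rectify("scene",.088,.42,.68,-.23,.07,2500))
E
```

```text
[(np.float64(1.6425480820350973), 1), (np.float64(1.4990445715546963), -1)]
[-1.08 -0.28 -1.22] 0.00972375376409466
True [-0.0877  0.0923  0.1044] [2.28 1.24 2.65]
7.3917
```

View pics/a.png

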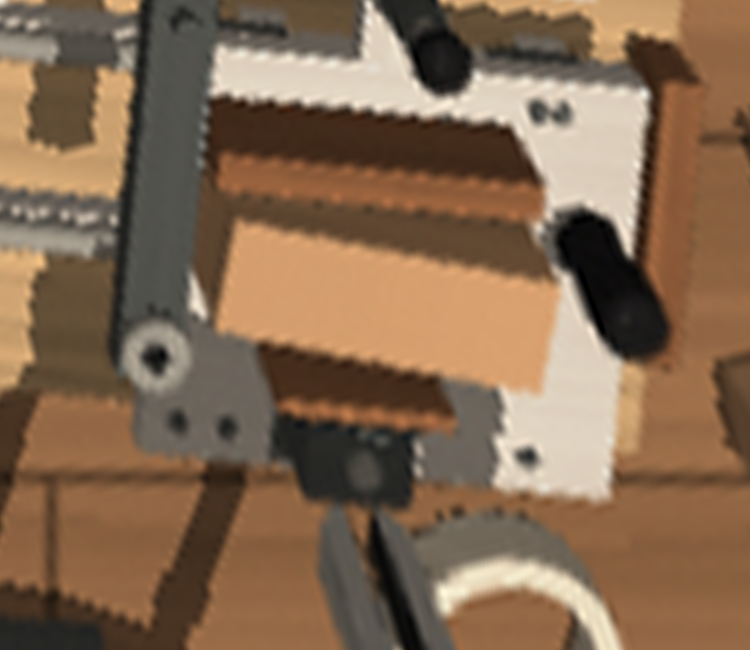

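The fingers stand centred behind the jaw's back (about (355,500) against the jaw centre (355,470)) and are in contact. I'll push in steps, watching the force.

```bash
python3 - <<'E'
from h import *
def Fm(): return np.mean([F() for _ in range(1) ] if 0 else [(r.hold(.02),F())[1] for _ in range(6)],0).round(1)
print(Fm())
for y in (.084,.078,.073,.069,.066,.064,.063,.062,.061):
    g=r.move_l(W(-.0878,y,.105),vel=.03,guard=22); f=Fm()
    print(y,g,J(telemetry.current_ee_pos()),f)
    if g or f[1]>11: break
print(telemetry.current_t())
cv2.imwrite("pics/b.png",rectify("top",.105,.45,.68,-.23,.07,2500))
E
```

```text
[ 0.1 -0.2 -0.2]
0.084 False [-0.0876  0.0857  0.1044] [-0.3  5.1  0.3]
0.078 False [-0.0876  0.0789  0.1045] [ 0.3  4.5 -2. ]
0.073 False [-0.0877  0.0736  0.1047] [ 0.4  4.7 -3.4]
0.069 False [-0.0877  0.0696  0.1047] [ 0.4  4.9 -3.5]
0.066 False [-0.0877  0.0666  0.1047] [ 0.4  4.8 -4. ]
0.064 False [-0.0876  0.0647  0.1047] [ 0.2  5.3 -3.7]
0.063 False [-0.0876  0.0639  0.1047] [ 0.4  5.4 -3.6]
0.062 False [-0.0876  0.063   0.1047] [ 0.3  6.  -3.1]
0.061 False [-0.0876  0.0622  0.1046] [ 0.5  5.9 -3.2]
11.075
```

View pics/b.png

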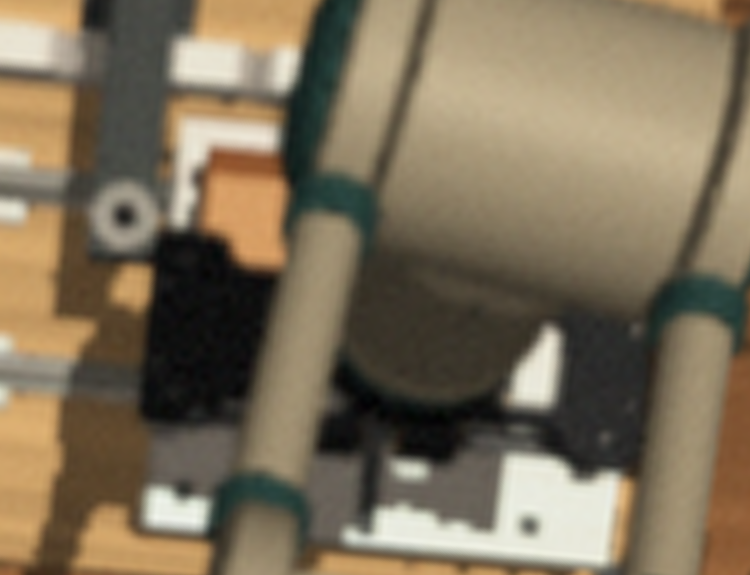

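The arm hides the sled here, so this picture tells me nothing. The force is about 6 N, so the cushion isn't squeezed yet. I'll continue in small steps up to about 10 N.

```bash
python3 - <<'E'
from h import *
def Fm(): return np.mean([(r.hold(.02),F())[1] for _ in range(6)],0).round(1)
for y in np.arange(.060,.0535,-.0006):
    g=r.move_l(W(-.0878,y,.105),vel=.02,guard=22); f=Fm()
    print(round(y,4),g,J(telemetry.current_ee_pos()),f)
    if g or f[1]>9.6: break
print(telemetry.current_t())
cv2.imwrite("pics/c.png",rectify("scene",.106,.42,.68,-.23,.07,2500))
E
```

```text
0.06 False [-0.0876  0.0618  0.1046] [ 0.4  6.8 -2.2]
0.0594 False [-0.0876  0.0616  0.1045] [ 0.5  7.5 -2.1]
0.0588 False [-0.0876  0.0614  0.1045] [ 0.2  8.2 -1.5]
0.0582 False [-0.0876  0.0612  0.1045] [ 0.3  8.9 -1. ]
0.0576 False [-0.0876  0.0609  0.1045] [ 0.2  9.5 -0.7]
0.057 False [-0.0876  0.0607  0.1044] [-0.1  9.9 -0. ]
13.225
```

View pics/c.png

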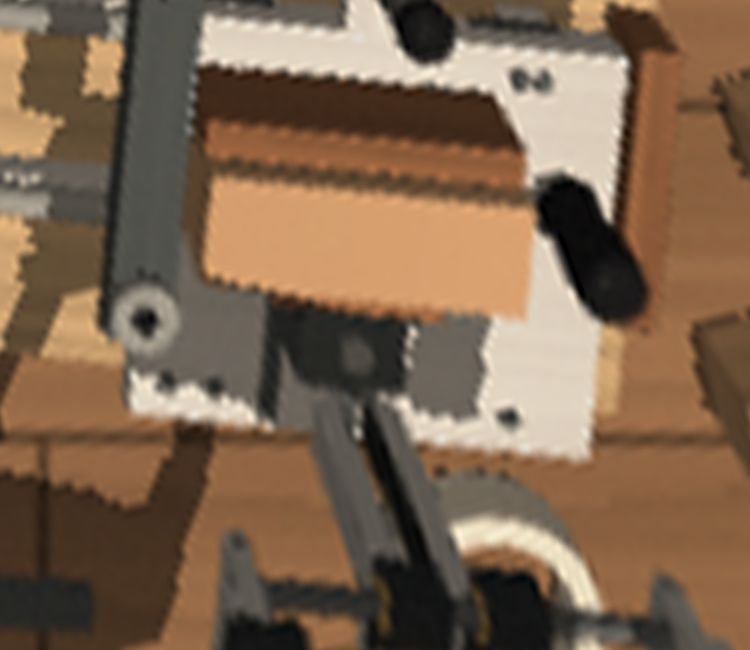

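The blank's edge (210,172)–(535,208) now runs parallel to the fence, and the push is 9.9 N, about 1.5 mm of cushion. I'll retract, check, and go behind the knob.

```bash
python3 - <<'E'
from h import *
r.move_l(W(-.0878,.115,.105),vel=.08)
r.move_l(W(-.0878,.125,.25),vel=.2)
gripper_to(0.0)
p=W(-.230,0,.20); q=pick(p,JY); r.move_to(p,q)
cv2.imwrite("pics/d.png",rectify("scene",.106,.42,.68,-.28,.07,2100))
for c in("scene","top"):
    if c=="top": vision.snapshot(c)
    for t in("handle","blank","jaw_back","jaw_head"):
        print(c,t,[(round(d["score"],2),J(d["at"])) for d in models.mark_of(t,c)[:1]])
print(telemetry.current_t(),telemetry.current_joints())
E
```

```text
[(np.float64(1.7636379859575224), -1)]
scene handle [(0.65, array([-0.1844, -0.    ,  0.089 ]))]
scene blank [(0.68, array([-0.0745, -0.2646, -0.003 ]))]
scene jaw_back [(0.74, array([-0.0867,  0.0527,  0.0884]))]
scene jaw_head [(0.75, array([-0.0854,  0.0321,  0.0634]))]
top handle [(0.84, array([-0.1889, -0.0028,  0.0862]))]
top blank [(0.82, array([-0.0873, -0.005 ,  0.06  ]))]
top jaw_back [(0.64, array([-0.0939,  0.0488,  0.0855]))]
top jaw_head [(0.54, array([-0.0825,  0.0331,  0.0616]))]
17.4417 [-4.84317086e-01  3.19593141e-01  1.46135103e+00  7.33973344e-06
  1.36059554e+00 -3.85406591e-01]
```

View pics/d.png

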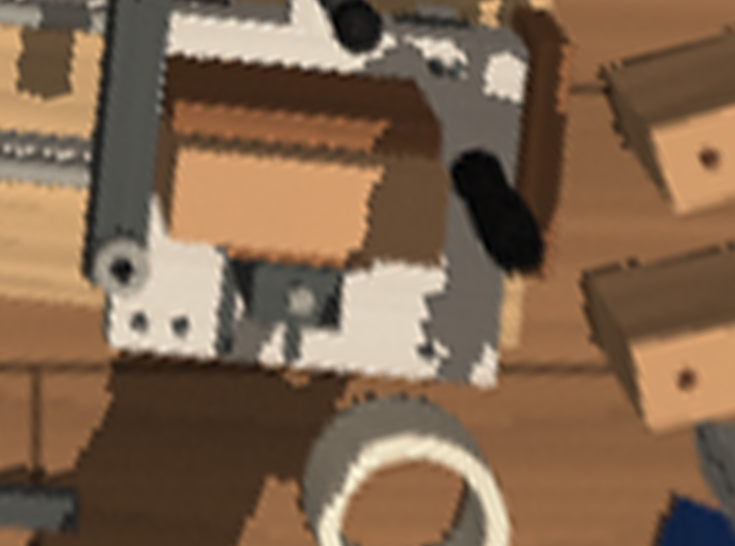

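The blank lies parallel to the fence with the jaw closed (jaw back at y≈52 mm). Next I push the knob.

```bash
python3 - <<'E'
from h import *
def Fm(): return np.mean([(r.hold(.02),F())[1] for _ in range(4)],0).round(1)
r.move_l(W(-.226,0,.20),vel=.1)
print("down",r.move_l(W(-.226,0,.106),vel=.08,guard=6)); r.hold(.2); f0=Fm(); print(f0)
pushed=False
for x in np.arange(-.218,-.095,.003):
    g=r.move_l(W(x,0,.106),vel=.04,guard=12); f=(Fm()-f0).round(1)
    print(round(x,4),g,J(telemetry.current_ee_pos())[0],f)
    if f[0]<-2.5: pushed=True
    if g or f[0]<-8 or (pushed and f[0]>-1.2): break
print(telemetry.current_t())
E
```

```text
down False
[-0.6 -0.2  0.3]
-0.218 False -0.2178 [ 0.7  0.6 -0.4]
-0.215 False -0.215 [0.4 0.4 0. ]
-0.212 False -0.212 [0.9 0.  0.2]
-0.209 False -0.2094 [-1.4  0.2 -0.4]
-0.206 False -0.2067 [-3.7  0.3 -1.2]
-0.203 False -0.2034 [-4.2 -0.3 -1.1]
-0.2 False -0.2001 [-4.3  0.  -1.1]
-0.197 False -0.1968 [-3.8  0.1 -0.7]
-0.194 False -0.1937 [-2.9 -0.3 -0.6]
-0.191 False -0.1911 [-3.9  0.  -0.5]
-0.188 False -0.1879 [-3.1 -0.1 -0.6]
-0.185 False -0.1846 [-2.5 -0.2 -0.7]
-0.182 False -0.1821 [-4.3 -0.3 -0.9]
-0.179 False -0.1789 [-3.6 -0.2 -0.5]
-0.176 False -0.1757 [-2.9 -0.2 -1.1]
-0.173 False -0.1731 [-4.3 -0.5 -0.7]
-0.17 False -0.1699 [-3.4 -0.8 -0.4]
-0.167 False -0.1667 [-2.8 -0.4 -0.5]
-0.164 False -0.1636 [-2.6  0.  -0.1]
-0.161 False -0.161 [-3.5  0.1  0. ]
-0.158 False -0.1568 [-0.4 -0.7  0.2]
26.0333
```

The push force fell from 3.5 N to 0 at tool x = -0.157 (knob ≈ -0.135), as expected when the plunger drops. I'll check by probing on: seated, it should resist well above 4 N.

```bash
python3 - <<'E'
from h import *
def Fm(): return np.mean([(r.hold(.02),F())[1] for _ in range(4)],0).round(1)
r.move_l(W(-.168,0,.106),vel=.04); r.hold(.3); f0=Fm()
for x in np.arange(-.160,-.146,.001):
    r.move_l(W(x,0,.106),vel=.03,guard=10); f=(Fm()-f0).round(1)
    print(round(x,4),J(telemetry.current_ee_pos())[0],f)
    if f[0]<-6.5: break
r.move_l(W(-.19,0,.106),vel=.06)
r.move_l(W(-.20,0,.25),vel=.2)
r.move_to(W(-.20,.25,.28),quat(-JY))
cv2.imwrite("pics/e.png",rectify("top",.088,.45,.70,-.2,.1,2400))
print([(round(d["score"],2),J(d["at"])) for t in("handle","blank","jaw_back") for d in models.mark_of(t,"top")[:1]])
print(telemetry.current_t())
E
```

```text
-0.16 -0.1599 [ 0.1 -0.8 -0.4]
-0.159 -0.159 [-0.3 -0.9  0. ]
-0.158 -0.158 [-0.4 -0.6  0.1]
-0.157 -0.157 [-0.4 -1.  -0.3]
-0.156 -0.1565 [-1.9 -0.9 -0.3]
-0.155 -0.1549 [-1.7 -0.5  0.1]
-0.154 -0.1533 [-0.1 -0.3  0. ]
-0.153 -0.1527 [-0.7 -1.1 -0.1]
-0.152 -0.1519 [-0.5 -0.6  0.4]
-0.151 -0.1509 [-0.5 -0.6 -0.3]
-0.15 -0.1502 [-1.3 -0.6 -0.2]
-0.149 -0.1499 [-4.8 -0.2 -0.2]
-0.148 -0.1497 [-7.  -0.1 -0.5]
[(0.89, array([-0.1265, -0.0027,  0.0889])), (0.81, array([-0.0775, -0.2703,  0.0026])), (0.64, array([-0.0334,  0.049 ,  0.0823]))]
34.0
```

View pics/e.png

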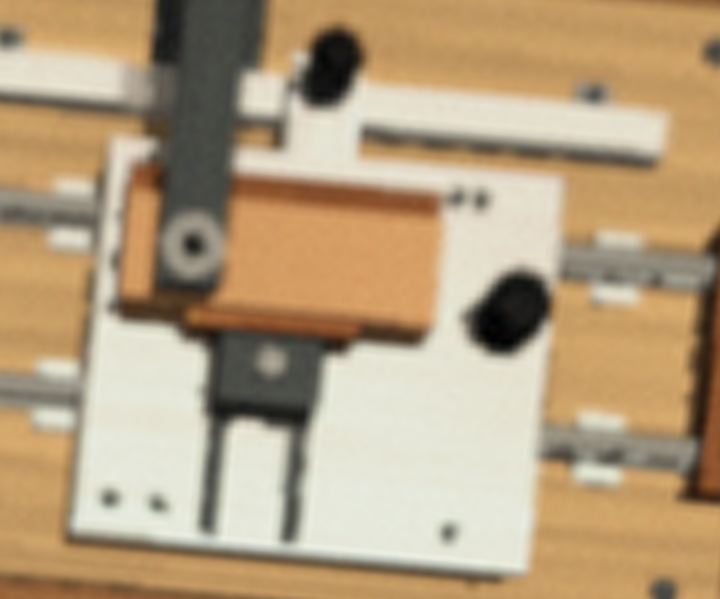

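The plunger carrier (330,75) sits over the first notch, with the second notch visible 80 mm on at (140,85). It held against 7 N with almost no motion. The blank lies flat on the fence, the jaw is square, and the arm is clear.

```bash
python3 -c "
from h import *
r.hold(.3);print(r.sign_off())"
```

```text
the job is handed in; nothing more can be done
None
```

The job is handed in, but the judge's verdict wasn't shown to me: the jaw pinches the blank flat against the fence, and the sled is held in the first notch with the knob at about jig x = -0.128 m; I never moved the arm near the glasses or finished blanks.

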